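# Release the latched mode key on the welding machine

### The job

One of the four keys on the welding machine's control box is already latched down. Working from left to right as seen from the robot, tap each of the four keys lightly with a fingertip to feel which one it is, without pushing it right down; then press the latched key right down so that it releases, and let it come up, so that all four stand up level. Pick nothing up, and leave the things lying around undisturbed.

Things in the scene. Friction and masses are not known exactly. Their poses are not given: they have to be found in the camera images.
- console: Fixed grey control box of a welding machine, 150 (x) x 250 (y) x 70 mm tall, turned up to 0.35 rad. Origin: centre of its underside; x away from the robot, y left along the row of keys, z up. Four keys at 44 mm spacing (18 mm gaps) along its robot-side edge; one, varying, is latched. Behind them a flat window and a fixed dial 10 mm tall.
- key1: The first of four identical grey square push keys, counted from the left as seen from the robot; 26 x 26 mm, moves only up and down. Origin: centre of its flat top face, 66 mm along y and -25 mm along x from the console's origin. Up, its top is 86 mm above the bench; latched, 81 mm; at its stop, 76 mm.
- key2: The second of four identical grey square push keys, counted from the left as seen from the robot; 26 x 26 mm, moves only up and down. Origin: centre of its flat top face, 22 mm along y and -25 mm along x from the console's origin. Spring of every key: 1.2 N before an up key moves, then 0.45 N per mm, 10 mm of travel, 5.7 N at the stop. A 2 N tap sinks an up key about 2 mm.
- key3: The third of four identical grey square push keys, counted from the left as seen from the robot; 26 x 26 mm, moves only up and down. Origin: centre of its flat top face, -22 mm along y and -25 mm along x from the console's origin. A latched key feels solid up to about 3.4 N; from there it moves 5 mm down to its stop (5.7 N).
- key4: The fourth of four identical grey square push keys, counted from the left as seen from the robot; 26 x 26 mm, moves only up and down. Origin: centre of its flat top face, -66 mm along y and -25 mm along x from the console's origin. Pushed to within 1 mm of its stop (5.3 N) a latched key's catch lets go; it then follows the finger up to full height.
- pipe_stub: Bystander: loose piece of brown pipe standing on end, 60 mm diameter, 60 mm tall, left of the console. Origin: centre of its underside.
- hammer: Bystander: loose hammer lying on the bench right of the console, about 240 mm long along its x. Origin: on the bench under the tool.
- spray_can: Bystander: loose can, 52 mm diameter, 120 mm tall, beyond the left far corner of the console. Origin: centre of its underside.
- coupon: Bystander: loose steel plate 100 x 50 x 10 mm lying beyond the console. Origin: centre of its underside.

How it is judged (in metres and radians):
On the way, in this order (a step that is already met when the one before it is completed fails the run):
1. the first key is tapped lightly with the fingers while one key is still latched (another key down, or this one standing still at the latched height) (contact force between the fingers and key1 above 0.3 N and (z of any of key2, key3, key4 in the frame of console below 0.0825 m or (z of key1 in the frame of console between 0.0795 and 0.0818 m and linear speed of key1 below 0.003 m/s))), for 0.02 s.
2. the second key is tapped lightly with the fingers while one key is still latched (another key down, or this one standing still at the latched height) (contact force between the fingers and key2 above 0.3 N and (z of any of key1, key3, key4 in the frame of console below 0.0825 m or (z of key2 in the frame of console between 0.0795 and 0.0818 m and linear speed of key2 below 0.003 m/s))), for 0.02 s.
3. the third key is tapped lightly with the fingers while one key is still latched (another key down, or this one standing still at the latched height) (contact force between the fingers and key3 above 0.3 N and (z of any of key1, key2, key4 in the frame of console below 0.0825 m or (z of key3 in the frame of console between 0.0795 and 0.0818 m and linear speed of key3 below 0.003 m/s))), for 0.02 s.
4. the fourth key is tapped lightly with the fingers while one key is still latched (another key down, or this one standing still at the latched height) (contact force between the fingers and key4 above 0.3 N and (z of any of key1, key2, key3 in the frame of console below 0.0825 m or (z of key4 in the frame of console between 0.0795 and 0.0818 m and linear speed of key4 below 0.003 m/s))), for 0.02 s.
5. the latched key is pressed right down (top within 2.5 mm of its lowest position) (z of any of key1, key2, key3, key4 in the frame of console below 0.0785 m), for 0.02 s.
At the end, for the whole second after the job is handed in: All four keys stand up: every top within 1.5 mm of its full height of 86 mm above the bench (z of each of key1, key2, key3, key4 in the frame of console above 0.0845 m); the robot touches nothing.
It fails at once if a key is pushed down (more than 6.5 mm) while another one is the latched one ((z of key1 in the frame of console below 0.0795 m and z of key2 in the frame of console below 0.0825 m) or (z of key1 in the frame of console below 0.0795 m and z of key3 in the frame of console below 0.0825 m) or (z of key1 in the frame of console below 0.0795 m and z of key4 in the frame of console below 0.0825 m) or (z of key2 in the frame of console below 0.0795 m and z of key1 in the frame of console below 0.0825 m) or (z of key2 in the frame of console below 0.0795 m and z of key3 in the frame of console below 0.0825 m) or (z of key2 in the frame of console below 0.0795 m and z of key4 in the frame of console below 0.0825 m) or (z of key3 in the frame of console below 0.0795 m and z of key1 in the frame of console below 0.0825 m) or (z of key3 in the frame of console below 0.0795 m and z of key2 in the frame of console below 0.0825 m) or (z of key3 in the frame of console below 0.0795 m and z of key4 in the frame of console below 0.0825 m) or (z of key4 in the frame of console below 0.0795 m and z of key1 in the frame of console below 0.0825 m) or (z of key4 in the frame of console below 0.0795 m and z of key2 in the frame of console below 0.0825 m) or (z of key4 in the frame of console below 0.0795 m and z of key3 in the frame of console below 0.0825 m)).
It fails at once if a key is struck with more than 40 N (contact force between any of the arm, the fingers and key1 above 40 N or contact force between any of the arm, the fingers and key2 above 40 N or contact force between any of the arm, the fingers and key3 above 40 N or contact force between any of the arm, the fingers and key4 above 40 N).
It fails at once if a loose bystander is lifted or shoved by more than 15 mm (distance of any of pipe_stub, hammer, spray_can, coupon from where it was at the start of the episode above 0.015 m).
It also fails if it takes over 48 s, if anything falls off the work surface, if the arm or the gripper's body presses on something with over 40 N, if the wrist force passes 120 N, or if a joint passes its speed limit or range.

### The arm

A 6-joint arm with a two-finger parallel gripper is mounted at the origin on the work surface. World frame = base frame: x ahead of the robot, y to its left, z up, the work surface at z = 0. Lengths are in mm, angles in rad, forces in N, time in s.
With the tool pointing down it reaches from about 325 to 775 mm from the base axis. Payload 9.3 kg.
Tool frame: the origin (TCP) lies at the very end of the fingers, on their centre line; the grasp point (between the pads) lies 19 mm behind it; z points along the fingers, y is the direction in which the jaws open and shut (so a half turn about z gives the same grasp; the last joint's range is limited). The gripper opens to 85 mm and grips with 20 to 120 N. Pads are 22 mm wide; open, the fingers measure 114 mm over their backs; the gripper's body (76 mm by 85 mm) begins 54 mm behind the grasp point. The pads swing forward as they close: fully open they stand 13 mm farther back than shut.
Start: joints at [-1.407, 0.259, 0.021, 1.334, 0, 1.418], TCP at [171.333, -522.629, 194.379] pointing down, gripper open.
Joint ranges: [-3.04, 3.04], [-0.91, 1.82], [-1.04, 1.36], [-1.92, 1.95], [-1.52, 1.45], [-3.14, 3.14]. Speed limits (rad/s): [2.22, 2.22, 2.79, 3.14, 3.14, 3.14].

### API

Orientations are given as [roll, pitch, yaw] about the fixed x, y, z axes, in that order (R = Rz(yaw) Ry(pitch) Rx(roll)).
In Python, from station import r gives the robot as it stands.
- The arm moves only by the tool carry_out, never from a script. Its argument "plan" is a list of rows, each a list of 7 numbers: the shift along the tool's x, y, z in cm, then the turn, a rotation vector about the tool's x, y, z in rad, then the finger opening in cm, from 0 to 8.54. In form: [[dx, dy, dz, rx, ry, rz, claw], ...]. A call has 1 to 20 rows; each row is the pose to reach, as a shift and turn from the pose measured when the call began, along the tool's axes at that moment; what a row does not reach only later rows make up. A row lasts 1/12 s, in which the tool goes at most 41.7 mm and 7.16 degrees, less where a joint would pass 70% of its speed; a pose out of reach is approached as far as the arm can. A call with a gripper value outside its range is refused whole. The fingers move at their own pace and stop on an object; "force" is the grip in N (left out, the last holds). Time passes only in rows, so rows that repeat a pose let the fingers close. It gives the time, the measured TCP pose, the force and the opening at its end, in the units of the state.
- r.observe(): the state, without advancing time (a new reading comes with each control period).
- r.get_image(name): name is "scene" or "top" or "wrist"; returns a dict with "img" (400x640x3 uint8, red, green, blue), "fx", "fy", "cx", "cy" (pixels), "extrinsics" (4x4, takes a point from world to camera coordinates); the wrist camera has in their place "hand_eye" (4x4, takes a point from camera to tool coordinates, whose origin is the TCP and whose axes are the flange's). Camera axes: x right, y down, z forward; pixel columns grow to the right and rows downward; lengths in mm; the calibration is good to about 2 mm. A picture is of the moment at which its call begins: read the wrist's pose just before it. There is no depth.
- r.hand_in(): hands the job in, once; it reports no verdict.
Trained networks look in a picture, given as the dict that the camera call returned (one of the last four; its "shot" number tells which), for a name from the list of things; names that differ only in an ending like _2 or _b are one class to them, and where a whole thing is asked for, a point or a joint stands for the part that bears it (a point fixed in the world has none). Each returns a list of dicts, best first, with "confidence" (0 to 1); they miss things now and then, are a little off and sometimes report something else, mostly with a low value. They report only what shows in the picture. A call takes as long as a camera call.
- r.boxes_of(thing, picture): "point" ([column, row] in pixels, amid what is visible of it).
- r.outline_of(thing, picture): "mask" (400x640 bool, what is visible of it) and "point" ([column, row] in pixels, amid what is visible of it).
- r.place_of(thing, picture): "point" ([column, row] in pixels: a listed point, or the origin of a listed thing).
The state is a dict: "time_s": time; "q": joint angles; "dq": joint speeds; "joint_efforts": joint torques, N m; "position": TCP position; "tcp_rot": TCP orientation; "ft_force": force on the tool from outside, world axes, zero at the start; "torque": the same for the moment, N m; "width": finger opening in mm.
Only numpy, scipy, OpenCV 4.12 (cv2) and the standard library are available. Lean on these libraries where they do the work, as an engineer would, in place of code of your own. Each camera call takes 0.05 s, during which the arm holds its last target.

## Working session

There is one attempt and no reset: what is moved stays moved. The work goes in short steps, Python scripts to look and compute and a tool call to move; the robot and the scene stay as the last step left them, time stands still between calls to the robot, and variables do not carry over. Pictures are saved under pics/ and viewed, and the job is handed in when it is done.

Besides the shell and the picture viewer there is one more tool, called after "Emit:" as name(argument=value, ...), one argument or row to a line, values as JSON. carry_out: Moves the arm, as the interface text tells. Its arguments: {"type":"object","properties":{"plan":{"type":"array"},"force":{"type":"number"}},"required":["plan"]}

```bash
ls; mkdir -p pics
cat > h.py <<'E'
import numpy as np, cv2
from station import r
def save(p,n): cv2.imwrite('pics/'+n,cv2.cvtColor(p['img'],cv2.COLOR_RGB2BGR))
def px2w(p,uv,z):
    E=np.array(p['extrinsics']);R,t=E[:3,:3],E[:3,3]
    d=R.T@np.array([(uv[0]-p['cx'])/p['fx'],(uv[1]-p['cy'])/p['fy'],1]);c=-R.T@t
    return c+d*(z-c[2])/d[2]
E
python3 - <<'E'
from h import *
s=r.observe();print({k:np.round(v,3).tolist() for k,v in s.items()})
for n in('top','scene'):
    p=r.get_image(n);save(p,n+'1.png');print(n)
    for t,z in(('console',0),('key1',84),('key2',84),('key3',84),('key4',84),('pipe_stub',0),('spray_can',0),('hammer',0)):
        for d in r.place_of(t,p)[:4]: print(t,np.round(d['point'],1),round(d['confidence'],2),px2w(p,d['point'],z).round(1))
E
```

```text
pics
{'time_s': 0.0, 'q': [-1.407, 0.259, 0.021, 1.334, 0.0, 1.418], 'dq': [-0.001, -0.001, -0.002, 0.002, 0.001, 0.002], 'joint_efforts': [-0.001, -55.564, 34.453, 0.014, -0.0, -0.0], 'position': [171.274, -522.288, 193.764], 'tcp_rot': [-3.14, -0.0, 0.317], 'ft_force': [0.221, -0.033, 0.697], 'torque': [-0.012, 0.011, 0.017], 'width': 85.384}
top
console [364.2 231. ] 0.6 [525.8 -68.5   0. ]
console [388.5 178.2] 0.19 [ 663.2 -135.6    0. ]
key1 [374.1 240.2] 0.7 [499.5 -86.1  84. ]
key1 [392.6 246. ] 0.52 [ 484.8 -130.5   84. ]
key1 [357.8 239.7] 0.41 [501.4 -46.5  84. ]
key2 [374.1 240.2] 0.7 [499.5 -86.1  84. ]
key2 [392.6 246. ] 0.52 [ 484.8 -130.5   84. ]
key2 [357.8 239.7] 0.41 [501.4 -46.5  84. ]
key3 [374.1 240.2] 0.7 [499.5 -86.1  84. ]
key3 [392.6 246. ] 0.52 [ 484.8 -130.5   84. ]
key3 [357.8 239.7] 0.41 [501.4 -46.5  84. ]
key4 [374.1 240.2] 0.7 [499.5 -86.1  84. ]
key4 [392.6 246. ] 0.52 [ 484.8 -130.5   84. ]
key4 [357.8 239.7] 0.41 [501.4 -46.5  84. ]
pipe_stub [286.3 225.9] 0.8 [542.5 133.9   0. ]
spray_can [306.  169.8] 0.61 [689.4  80.7   0. ]
hammer [451.7 236.9]
[... 346 characters left out ...]
9  84. ]
key2 [316.8 158.7] 0.58 [ 492.  -132.1   84. ]
key2 [340.4 184.9] 0.52 [534.2   9.9  84. ]
key2 [322.3 166.8] 0.47 [509.6 -89.4  84. ]
key3 [335.5 170.7] 0.67 [495.6 -48.9  84. ]
key3 [316.8 158.7] 0.58 [ 492.  -132.1   84. ]
key3 [340.4 184.9] 0.52 [534.2   9.9  84. ]
key3 [322.3 166.8] 0.47 [509.6 -89.4  84. ]
key4 [335.5 170.7] 0.67 [495.6 -48.9  84. ]
key4 [316.8 158.7] 0.58 [ 492.  -132.1   84. ]
key4 [340.4 184.9] 0.52 [534.2   9.9  84. ]
key4 [322.3 166.8] 0.47 [509.6 -89.4  84. ]
pipe_stub [279.  166.2] 0.66 [ 523.3 -279.     0. ]
pipe_stub [371.1 230.5] 0.55 [538.3 134.4   0. ]
spray_can [320.5 252.2] 0.69 [695.  102.4   0. ]
hammer [279.1 164.2] 0.87 [ 515.7 -287.8    0. ]
```

Run:
```python
import cv2
a=cv2.imread('pics/top1.png');cv2.imwrite('pics/topc.png',cv2.resize(a[140:290,260:460],(800,600),interpolation=cv2.INTER_CUBIC))
a=cv2.imread('pics/scene1.png');cv2.imwrite('pics/scenec.png',cv2.resize(a[120:270,240:440],(800,600),interpolation=cv2.INTER_CUBIC))
```

```text
(no output)
```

View pics/topc.png

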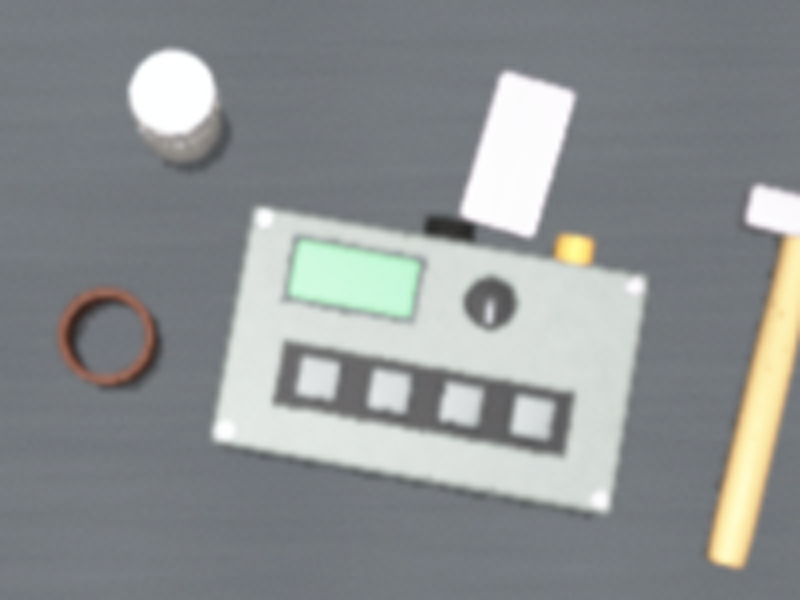

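View pics/scenec.png

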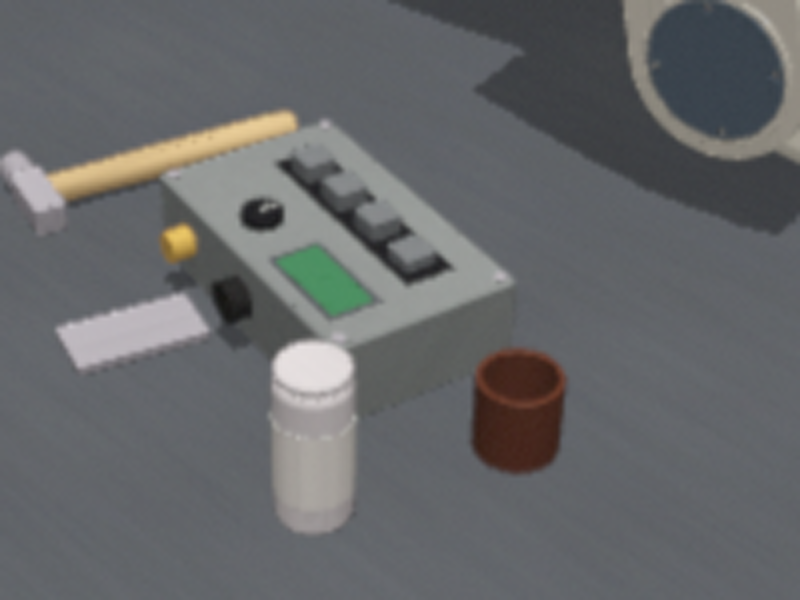

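The pictures show four keys, in top-view pixels at about (339,235), (357,238), (375,241) and (393,244). The network missed the leftmost one. The pipe is on the left, the can at the far left, the coupon behind and the hammer on the right. Next I'll measure the console pose.

Run:
```python
from h import *
from scipy.optimize import least_squares
p=r.get_image('top')
im=cv2.cvtColor(p['img'],cv2.COLOR_RGB2GRAY)
# subpixel key centroids: bright blob inside dark strip
big=cv2.resize(im[140:290,260:460],None,fx=4,fy=4,interpolation=cv2.INTER_CUBIC)
m=np.zeros_like(big);cv2.fillPoly(m,[np.array([[290,352],[567,398],[556,448],[282,398]])],255)
t,_=cv2.threshold(big[m>0].reshape(-1,1),0,255,cv2.THRESH_OTSU)
b=((big>t)&(m>0)).astype(np.uint8)
n,l,st,c=cv2.connectedComponentsWithStats(b)
k=[(c[i],st[i,4]) for i in range(1,n) if st[i,4]>500];k.sort(key=lambda a:a[0][0])
pts=[]
for cc,a in k:
    uv=(cc+.5)/4-.5+[260,140]; w=px2w(p,uv,84);pts.append(w[:2]);print(uv.round(2),a,w.round(1))
scr=[(265,218),(635,286),(600,500),(225,430)]
for s in scr: print('screw',px2w(p,np.array(s)/4+[260-.4,140-.4],71).round(1))
pts=np.array(pts);loc=np.array([[-25,66],[-25,22],[-25,-22],[-25,-66]])
def f(x):
    R=np.array([[np.cos(x[2]),-np.sin(x[2])],[np.sin(x[2]),np.cos(x[2])]]);return (loc@R.T+x[:2]-pts).ravel()
s=least_squares(f,[525,-70,0]);print(s.x.round(3),s.fun.round(1));print((s.fun.reshape(-1,2)+pts).round(1))
p=r.get_image('scene')
for d in r.place_of('key1',p): print(d['point'],d['confidence'],px2w(p,d['point'],84).round(1))
# project fit into scene
E=np.array(p['extrinsics'])
for w in (s.fun.reshape(-1,2)+pts):
    q=E[:3,:3]@np.r_[w,86]+E[:3,3];print((q[0]/q[2]*p['fx']+p['cx']).round(1),(q[1]/q[2]*p['fy']+p['cy']).round(1))
```

```text
[338.95 234.06] 1513 [515.8  -1.   84. ]
[356.81 237.26] 1503 [507.3 -44.3  84. ]
[374.8  240.57] 1472 [498.6 -87.7  84. ]
[392.57 243.84] 1476 [ 490.  -130.6   84. ]
screw [615.7  29.2  71. ]
screw [ 569.6 -198.1   71. ]
screw [ 439.  -172.2   71. ]
screw [485.4  55.9  71. ]
[ 5.27464e+02 -7.08000e+01 -1.97000e-01] [ 0.  -0.1 -0.1 -0.   0.   0.2  0.  -0.1]
[[ 515.9   -1.2]
 [ 507.3  -44.3]
 [ 498.6  -87.5]
 [ 490.  -130.6]]
[324.0, 166.5] 0.61 [504.9 -87.2  84. ]
[340.6, 184.8] 0.6 [533.5   9.9  84. ]
[332.6, 171.4] 0.44 [504.2 -52.   84. ]
[315.1, 158.1] 0.43 [ 493.4 -138.    84. ]
342.3 180.0
333.7 172.4
325.5 165.1
317.6 158.1
```

The fit is consistent: the screw centroid agrees within 1 mm and the yaw is -0.197. The leftmost key projects to about (342,180) in the scene picture, where it appears. Next I'll work out the move to above key1 with the fingers shut.

```bash
cat >> h.py <<'E'
from scipy.spatial.transform import Rotation as Ro
K=np.array([[515.9,-1.2],[507.3,-44.3],[498.6,-87.5],[490.0,-130.6]])
def to(x,y,z,yaw=-0.197):
    s=r.observe();R=Ro.from_euler('xyz',s['tcp_rot']);T=Ro.from_euler('xyz',[np.pi,0,yaw])
    d=R.inv().apply(np.array([x,y,z])-s['position'])/10;v=(R.inv()*T).as_rotvec()
    print(np.round(d,3),np.round(v,3))
def st():
    s=r.observe();print({k:np.round(s[k],3).tolist() for k in('time_s','position','tcp_rot','ft_force','torque','width')})
E
python3 -c "
from h import *
st();to(*K[0],190);to(*K[0],105)"
```

```text
{'time_s': 1.05, 'position': [171.319, -522.64, 194.393], 'tcp_rot': [3.142, -0.0, 0.317], 'ft_force': [-0.648, 0.132, -0.41], 'torque': [0.045, -0.045, 0.02], 'width': 85.402}
[ 48.986 -38.816   0.438] [ 0.    -0.     0.514]
[ 48.986 -38.816   8.938] [ 0.    -0.     0.514]
```

Emit:
carry_out(
  plan=[
    [48.99,-38.82,0.4,0,0,0.514,0],
    [48.99,-38.82,0.4,0,0,0.514,0],
    [48.99,-38.82,0.4,0,0,0.514,0],
    [48.99,-38.82,0.4,0,0,0.514,0],
    [48.99,-38.82,0.4,0,0,0.514,0],
    [48.99,-38.82,0.4,0,0,0.514,0],
    [48.99,-38.82,0.4,0,0,0.514,0],
    [48.99,-38.82,0.4,0,0,0.514,0],
    [48.99,-38.82,0.4,0,0,0.514,0],
    [48.99,-38.82,0.4,0,0,0.514,0],
    [48.99,-38.82,0.4,0,0,0.514,0],
    [48.99,-38.82,0.4,0,0,0.514,0],
    [48.99,-38.82,0.4,0,0,0.514,0],
    [48.99,-38.82,0.4,0,0,0.514,0],
    [48.99,-38.82,0.4,0,0,0.514,0],
    [48.99,-38.82,0.4,0,0,0.514,0],
    [48.99,-38.82,0.4,0,0,0.514,0],
    [48.99,-38.82,0.4,0,0,0.514,0],
    [48.99,-38.82,0.4,0,0,0.514,0],
    [48.99,-38.82,0.4,0,0,0.514,0],
  ],
  force=20,
)

```text
time_s: 2.72
position: [513.8, -10.4, 190.6]
tcp_rot: [-3.135, -0.0, -0.187]
ft_force: [-1.1, 0.7, 0.9]
width: -0.1
```

Run:
```python
from h import *
st();to(*K[0],100)
p=r.get_image('wrist');save(p,'w1.png')
print(p['fx'],np.round(p['hand_eye'],3).tolist())
a=cv2.imread('pics/w1.png');print(a.shape)
for i in range(4): st();r.get_image('wrist')
```

```text
{'time_s': 2.717, 'position': [513.836, -10.414, 190.592], 'tcp_rot': [-3.135, -0.0, -0.187], 'ft_force': [-1.126, 0.733, 0.918], 'torque': [0.03, -0.035, 0.009], 'width': -0.116}
[ 0.03  -0.885  9.065] [-0.007 -0.     0.01 ]
301.64839736438535 [[-0.0, -0.959, -0.284, 73.118], [1.0, -0.0, -0.001, -0.181], [0.001, -0.284, 0.959, -179.453], [0.0, 0.0, 0.0, 1.0]]
(400, 640, 3)
{'time_s': 2.767, 'position': [513.907, -10.45, 190.64], 'tcp_rot': [-3.135, -0.0, -0.187], 'ft_force': [-0.014, 1.211, -0.215], 'torque': [-0.009, -0.02, 0.041], 'width': -0.18}
{'time_s': 2.817, 'position': [513.965, -10.368, 190.637], 'tcp_rot': [-3.135, -0.0, -0.187], 'ft_force': [-0.306, -0.224, 0.573], 'torque': [0.017, 0.045, 0.01], 'width': -0.203}
{'time_s': 2.867, 'position': [514.046, -10.252, 190.669], 'tcp_rot': [-3.135, -0.0, -0.187], 'ft_force': [0.607, -0.085, -0.267], 'torque': [-0.005, 0.017, -0.013], 'width': -0.003}
{'time_s': 2.917, 'position': [514.128, -10.12, 190.605], 'tcp_rot': [-3.135, -0.0, -0.186], 'ft_force': [-0.311, -0.375, 0.96], 'torque': [-0.001, 0.061, 0.022], 'width': -0.206}
```

View pics/w1.png

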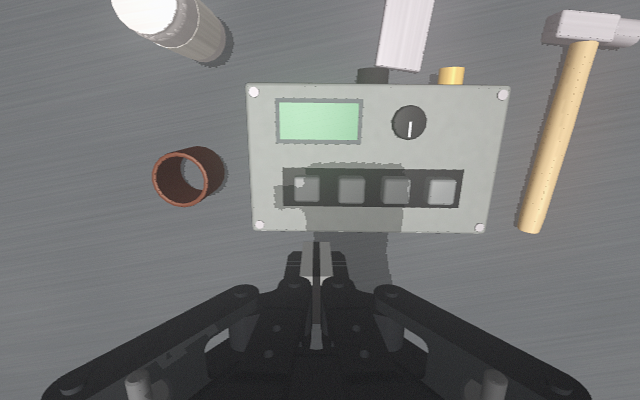

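The wrist view shows the keys at about (307,189), (351,190), (396,191) and (441,192), with the shut fingers at about (317,250). I'll check the positions with it.

Run:
```python
from h import *
s=r.observe();p=r.get_image('wrist');save(p,'w2.png')
R=Ro.from_euler('xyz',s['tcp_rot']).as_matrix();H=np.array(p['hand_eye'])
for d in r.place_of('key1',p)[:5]:
    u=np.array(d['point']);v=R@(H[:3,:3]@[(u[0]-p['cx'])/p['fx'],(u[1]-p['cy'])/p['fy'],1]);o=R@H[:3,3]+s['position']
    for z in (81,86): print(u,round(d['confidence'],2),z,(o+v*(z-o[2])/v[2]).round(1))
a=cv2.imread('pics/w2.png')[150:230,270:480];cv2.imwrite('pics/w2c.png',cv2.resize(a,(788,300),interpolation=cv2.INTER_CUBIC))
st();to(*K[0],190)
```

```text
[395.  191.4] 0.77 81 [499.2 -85.4  81. ]
[395.  191.4] 0.77 86 [500.7 -84.3  86. ]
[442.7 194.2] 0.74 81 [ 487.8 -131.3   81. ]
[442.7 194.2] 0.74 86 [ 489.5 -129.5   86. ]
[352.8 192.2] 0.7 81 [506.1 -44.4  81. ]
[352.8 192.2] 0.7 86 [507.4 -44.   86. ]
[304.5 190.3] 0.63 81 [516.7   2.2  81. ]
[304.5 190.3] 0.63 86 [517.9   1.7  86. ]
{'time_s': 3.067, 'position': [514.281, -9.7, 190.497], 'tcp_rot': [-3.135, -0.0, -0.186], 'ft_force': [-0.116, 0.3, 0.086], 'torque': [-0.019, -0.023, 0.049], 'width': -0.075}
[ 0.002 -0.865  0.055] [-0.007 -0.     0.011]
```

View pics/w2c.png

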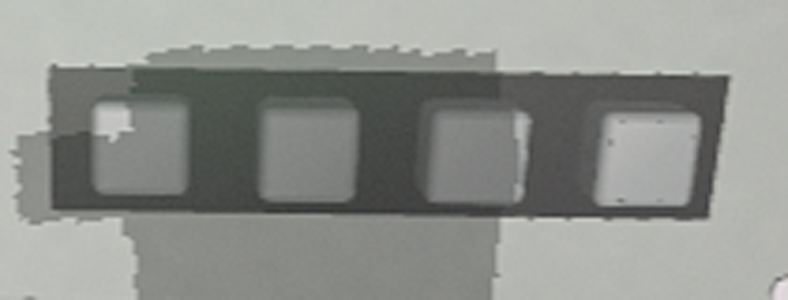

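The wrist camera agrees with the key positions within 2–3 mm. I'll correct the offset and descend to about z 95.

Emit:
carry_out(
  plan=[
    [0,-0.87,2,0,0,0.011,0],
    [0,-0.87,4,0,0,0.011,0],
    [0,-0.87,6,0,0,0.011,0],
    [0,-0.87,8,0,0,0.011,0],
    [0,-0.87,9,0,0,0.011,0],
    [0,-0.87,9.5,0,0,0.011,0],
    [0,-0.87,9.5,0,0,0.011,0],
    [0,-0.87,9.5,0,0,0.011,0],
    [0,-0.87,9.5,0,0,0.011,0],
    [0,-0.87,9.5,0,0,0.011,0],
    [0,-0.87,9.5,0,0,0.011,0],
    [0,-0.87,9.5,0,0,0.011,0],
  ],
)

```text
time_s: 4.07
position: [514.9, -7.9, 96.1]
tcp_rot: [-3.129, -0.001, -0.186]
ft_force: [-0.4, 0.0, 0.2]
width: -0.1
```

```bash
cat >> h.py <<'E'
def avg(n=6,cam='scene'):
    F=[];P=[];J=[]
    for i in range(n):
        s=r.observe();F.append(s['ft_force']);P.append(s['position']);J.append(s['joint_efforts']);r.get_image(cam)
    print('t',round(s['time_s'],2),'F',np.mean(F,0).round(2),'sd',np.std(F,0).round(2),'P0',np.round(P[0],2),'P1',np.round(P[-1],2),'J',np.mean(J,0).round(2))
E
python3 -c "
from h import *
avg(6);to(*K[0],84)"
```

```text
t 4.32 F [-0.28 -0.07 -0.06] sd [0.42 0.39 0.35] P0 [514.92  -7.89  96.08] P1 [514.61  -7.83  95.6 ] J [ 0.000e+00 -5.208e+01  3.188e+01  0.000e+00  5.000e-02 -0.000e+00]
[ 0.003 -0.659  1.165] [-0.013  0.     0.011]
```

```bash
python3 -c "
from h import *
s=r.observe();print(np.round(s['q'],4),np.round(s['dq'],4));st()"
```

```text
[-0.1866  0.248  -0.2526  1.0702  0.0126  3.1406] [ 0.0004  0.0031 -0.0001 -0.0005  0.0008 -0.0003]
{'time_s': 4.367, 'position': [514.628, -7.816, 95.57], 'tcp_rot': [-3.129, -0.0, -0.186], 'ft_force': [0.23, -0.065, 0.114], 'torque': [-0.006, 0.043, 0.035], 'width': 0.251}
```

Joint 6 is at its limit at this yaw. Turning a quarter, to yaw 1.374, keeps the fingertip aligned with the keys, so I'll do that.

```bash
python3 -c "
from h import *
to(*K[0],100,1.374)"
```

```text
[ 0.003 -0.679 -0.434] [-0.01 -0.01 -1.56]
```

Emit:
carry_out(
  plan=[
    [0,-0.68,-0.4,-0.01,-0.01,-0.12,0],
    [0,-0.68,-0.4,-0.01,-0.01,-0.24,0],
    [0,-0.68,-0.4,-0.01,-0.01,-0.36,0],
    [0,-0.68,-0.4,-0.01,-0.01,-0.48,0],
    [0,-0.68,-0.4,-0.01,-0.01,-0.6,0],
    [0,-0.68,-0.4,-0.01,-0.01,-0.72,0],
    [0,-0.68,-0.4,-0.01,-0.01,-0.84,0],
    [0,-0.68,-0.4,-0.01,-0.01,-0.96,0],
    [0,-0.68,-0.4,-0.01,-0.01,-1.08,0],
    [0,-0.68,-0.4,-0.01,-0.01,-1.2,0],
    [0,-0.68,-0.4,-0.01,-0.01,-1.32,0],
    [0,-0.68,-0.4,-0.01,-0.01,-1.44,0],
    [0,-0.68,-0.4,-0.01,-0.01,-1.56,0],
    [0,-0.68,-0.4,-0.01,-0.01,-1.56,0],
    [0,-0.68,-0.4,-0.01,-0.01,-1.56,0],
    [0,-0.68,-0.4,-0.01,-0.01,-1.56,0],
    [0,-0.68,-0.4,-0.01,-0.01,-1.56,0],
  ],
)

```text
time_s: 5.78
position: [515.9, -1.2, 99.7]
tcp_rot: [-3.142, 0.0, 1.372]
ft_force: [-0.3, 0.2, -0.1]
width: -0.1
```

```bash
sed -i 's/yaw=-0.197/yaw=1.374/' h.py; python3 -c "
from h import *
avg(6);st();to(*K[0],84);print(np.round(r.observe()['q'],3))"
```

```text
t 6.03 F [-0.24 -0.06 -0.12] sd [0.2  0.4  0.07] P0 [515.87  -1.2   99.66] P1 [515.88  -1.21  99.66] J [-0.000e+00 -5.220e+01  3.197e+01  0.000e+00 -0.000e+00  3.000e-02]
{'time_s': 6.083, 'position': [515.857, -1.194, 99.659], 'tcp_rot': [-3.142, 0.0, 1.374], 'ft_force': [-0.48, -0.155, -0.504], 'torque': [0.014, -0.026, -0.028], 'width': -0.028}
[0.    0.004 1.566] [-0.  0. -0.]
[-0.165  0.248 -0.241  1.082 -0.     1.603]
```

It is now exactly over key1. I'll descend gently to z ≈ 83.7.

Emit:
carry_out(
  plan=[
    [0,0,0.5,0,0,0,0],
    [0,0,1.0,0,0,0,0],
    [0,0,1.2,0,0,0,0],
    [0,0,1.3,0,0,0,0],
    [0,0,1.4,0,0,0,0],
    [0,0,1.5,0,0,0,0],
    [0,0,1.6,0,0,0,0],
    [0,0,1.6,0,0,0,0],
  ],
)

```text
time_s: 6.75
position: [515.8, -1.2, 83.5]
tcp_rot: [-3.141, 0.0, 1.374]
ft_force: [0.0, 0.2, 0.6]
width: 0.1
```

```bash
python3 -c "
from h import *
avg(8)"
```

```text
t 7.1 F [-0.03 -0.07 -0.12] sd [0.31 0.34 0.5 ] P0 [515.83  -1.19  83.55] P1 [515.92  -1.19  83.73] J [-0.000e+00 -5.249e+01  3.136e+01 -2.000e-02 -0.000e+00  0.000e+00]
```

There's no force at 83.6, where an up key would give about 2 N. Key1 may be the latched one, so I'll go slowly to about 81.

Emit:
carry_out(
  plan=[
    [0,0,0.1,0,0,0,0],
    [0,0,0.2,0,0,0,0],
    [0,0,0.27,0,0,0,0],
    [0,0,0.27,0,0,0,0],
    [0,0,0.27,0,0,0,0],
  ],
)

```text
time_s: 7.57
position: [515.8, -1.2, 80.9]
tcp_rot: [-3.142, 0.0, 1.374]
ft_force: [0.3, -0.7, 0.3]
width: 0.2
```

```bash
python3 -c "
from h import *
avg(8)"
```

```text
t 7.92 F [-0.12  0.22  0.1 ] sd [0.5  0.56 0.28] P0 [515.85  -1.19  80.95] P1 [515.93  -1.2   81.05] J [ -0.   -52.58  31.26  -0.    -0.    -0.  ]
```

Emit:
carry_out(
  plan=[
    [0,0,0.03,0,0,0,0],
    [0,0,0.05,0,0,0,0],
    [0,0,0.05,0,0,0,0],
  ],
)

```text
time_s: 8.22
position: [515.9, -1.2, 80.5]
tcp_rot: [3.142, 0.0, 1.374]
ft_force: [-0.2, 0.6, -0.2]
width: 0.4
```

```bash
python3 -c "
from h import *
avg(8)"
```

```text
t 8.57 F [0.09 0.05 0.46] sd [0.6  0.49 0.37] P0 [515.88  -1.18  80.5 ] P1 [515.93  -1.23  80.56] J [ -0.   -52.62  31.27  -0.    -0.    -0.  ]
```

Emit:
carry_out(
  plan=[
    [0,0,0.03,0,0,0,0],
    [0,0,0.05,0,0,0,0],
    [0,0,0.05,0,0,0,0],
  ],
)

```text
time_s: 8.87
position: [515.9, -1.2, 80.0]
tcp_rot: [3.141, 0.0, 1.374]
ft_force: [-0.2, -0.4, -0.5]
width: -0.6
```

Run:
```python
from h import *
avg(8)
p=r.get_image('scene');save(p,'s2.png');a=cv2.imread('pics/s2.png')[120:220,280:400];cv2.imwrite('pics/s2c.png',cv2.resize(a,(720,600),interpolation=cv2.INTER_CUBIC))
```

```text
t 9.22 F [ 0.06 -0.11 -0.22] sd [0.39 0.43 0.42] P0 [515.9   -1.23  80.  ] P1 [515.95  -1.19  80.06] J [ -0.   -52.63  31.25  -0.    -0.     0.  ]
```

View pics/s2c.png

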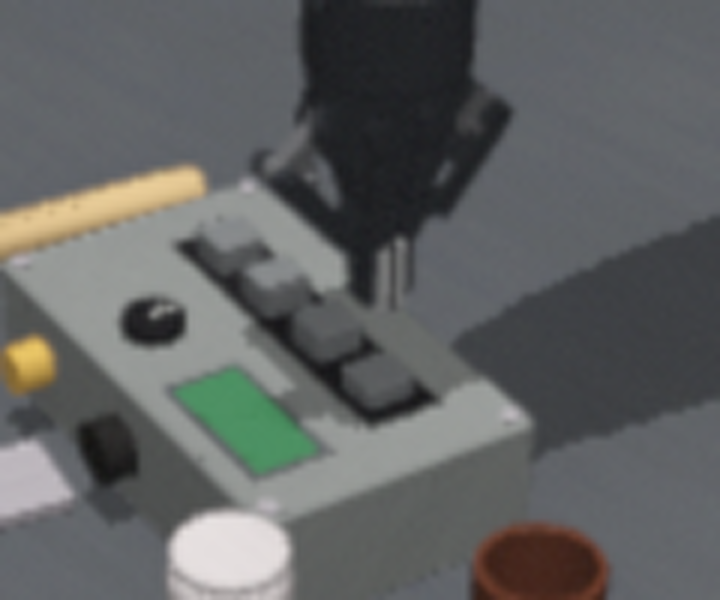

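The scene picture shows the finger tip at about (345,171), not on key1 at about (343,182). So the fingertip isn't where I assumed, and I need to find out why before going lower.

Run:
```python
from h import *
st()
s=r.observe()['position']
for n in('scene','top'):
    p=r.get_image(n);save(p,n+'3.png')
    E=np.array(p['extrinsics'])
    for w in ([*s[:2],80],[*s[:2],100],[*s[:2],120],[*K[0],86]):
        q=E[:3,:3]@np.array(w)+E[:3,3];print(n,w,(q[0]/q[2]*p['fx']+p['cx']).round(1),(q[1]/q[2]*p['fy']+p['cy']).round(1))
p=r.get_image('wrist');save(p,'w3.png');H=np.linalg.inv(p['hand_eye'])
for z in (0,-19,-30):
    q=H[:3,:3]@np.array([0,0,z])+H[:3,3];print('wrist',z,q[:2]/q[2]*[p['fx'],p['fy']]+[p['cx'],p['cy']])
a=cv2.imread('pics/top3.png')[180:280,310:430];cv2.imwrite('pics/t3c.png',cv2.resize(a,(720,600),interpolation=cv2.INTER_CUBIC))
```

```text
{'time_s': 9.317, 'position': [515.909, -1.211, 80.053], 'tcp_rot': [3.141, 0.0, 1.374], 'ft_force': [0.517, 0.115, 0.66], 'torque': [-0.055, 0.009, -0.036], 'width': -0.123}
scene [np.float64(515.9089810033348), np.float64(-1.2107701445979064), 80] 342.2 181.7
scene [np.float64(515.9089810033348), np.float64(-1.2107701445979064), 100] 342.4 175.8
scene [np.float64(515.9089810033348), np.float64(-1.2107701445979064), 120] 342.6 169.8
scene [np.float64(515.9), np.float64(-1.2), 86] 342.3 180.0
top [np.float64(515.9089810033348), np.float64(-1.2107701445979064), 80] 339.0 234.1
top [np.float64(515.9089810033348), np.float64(-1.2107701445979064), 100] 339.1 233.8
top [np.float64(515.9089810033348), np.float64(-1.2107701445979064), 120] 339.3 233.5
top [np.float64(515.9), np.float64(-1.2), 86] 339.0 234.0
wrist 0 [314.42260906 231.61572652]
wrist -19 [314.26141441 243.95700898]
wrist -30 [314.15169794 252.35705118]
```

View pics/t3c.png

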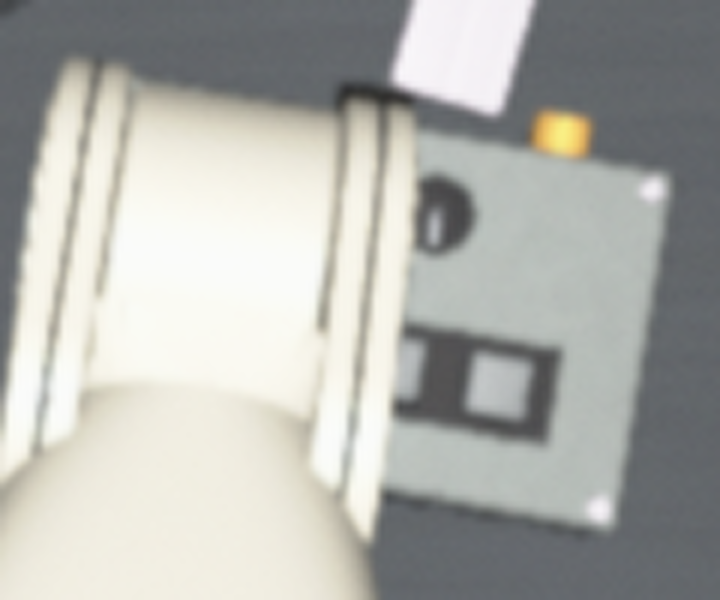

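View pics/w3.png

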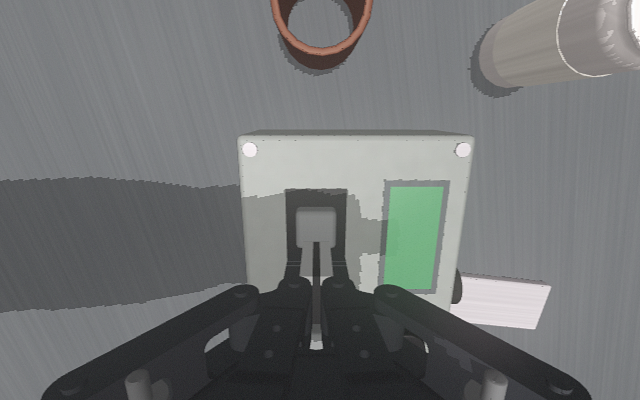

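Run:
```python
from h import *
s=r.observe();p=r.get_image('wrist');H=np.linalg.inv(p['hand_eye'])
for x in(0,11):
  for z in (0,-10,-20,-30,-40):
    q=H[:3,:3]@np.array([x,0,z])+H[:3,3];print('wrist',x,z,(q[:2]/q[2]*[p['fx'],p['fy']]+[p['cx'],p['cy']]).round(1))
a=cv2.imread('pics/w3.png')[180:330,220:420];cv2.imwrite('pics/w3c.png',cv2.resize(a,(800,600),interpolation=cv2.INTER_CUBIC))
a=cv2.imread('pics/scene3.png')[140:200,300:380];cv2.imwrite('pics/s3c.png',cv2.resize(a,(800,600),interpolation=cv2.INTER_NEAREST))
```

```text
wrist 0 0 [314.4 231.6]
wrist 0 -10 [314.3 237.8]
wrist 0 -20 [314.3 244.7]
wrist 0 -30 [314.2 252.4]
wrist 0 -40 [314. 261.]
wrist 11 0 [314.4 215.3]
wrist 11 -10 [314.3 220.7]
wrist 11 -20 [314.2 226.8]
wrist 11 -30 [314.1 233.5]
wrist 11 -40 [314.  241.1]
```

View pics/w3c.png

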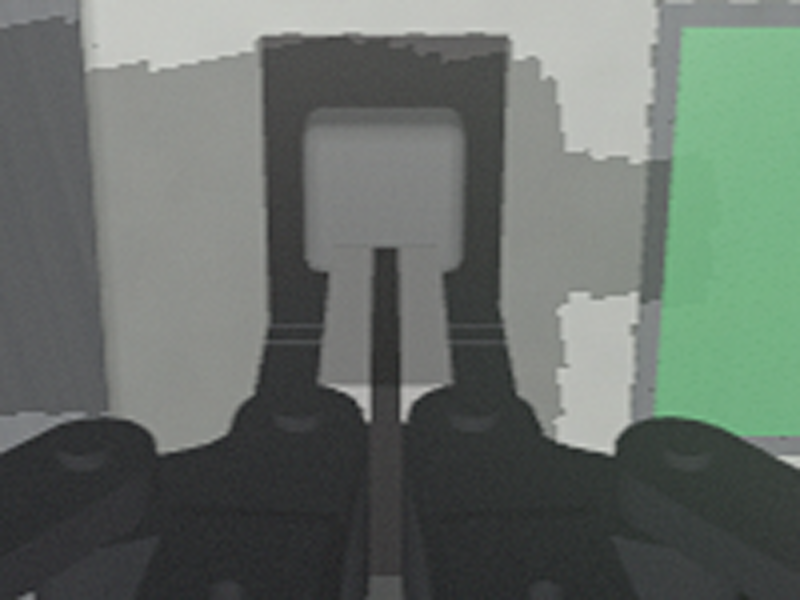

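View pics/s3c.png

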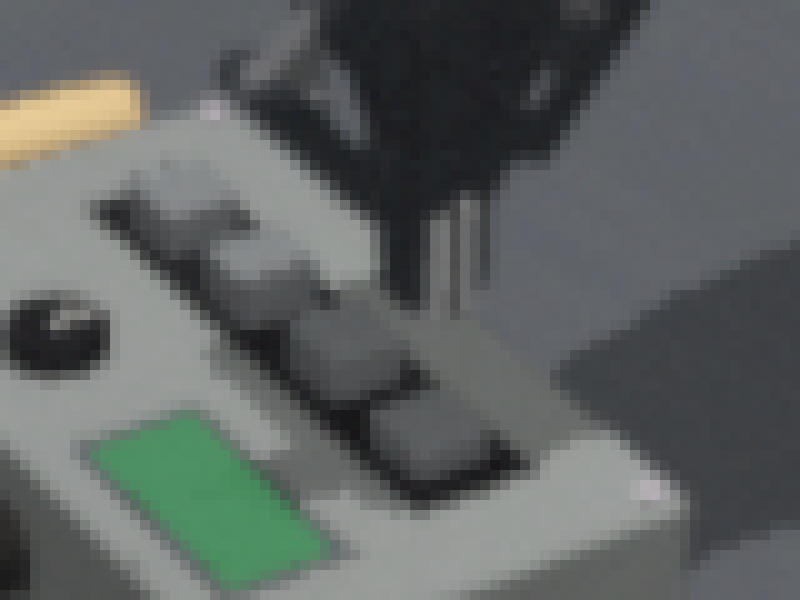

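Both cameras agree. The finger's +x tip edge at wrist row 241 fits about 35–40 mm short of the nominal TCP, and the scene row 171 fits a tip height of about 115. So the real tip is far above the reported TCP and has not touched anything. I'll lower 20 mm and measure again.

Emit:
carry_out(
  plan=[
    [0,0,0.5,0,0,0,0],
    [0,0,1.0,0,0,0,0],
    [0,0,1.4,0,0,0,0],
    [0,0,1.7,0,0,0,0],
    [0,0,1.9,0,0,0,0],
    [0,0,2.0,0,0,0,0],
  ],
)

```text
time_s: 10.02
position: [515.7, -1.2, 59.6]
tcp_rot: [-3.141, 0.0, 1.374]
ft_force: [-0.3, 0.4, 0.3]
width: 0.2
```

Run:
```python
from h import *
avg(5)
p=r.get_image('scene');save(p,'s4.png')
a=cv2.imread('pics/s4.png')[140:200,300:380];cv2.imwrite('pics/s4c.png',cv2.resize(a,(800,600),interpolation=cv2.INTER_NEAREST))
```

```text
t 10.22 F [-0.3  -0.06 -0.49] sd [0.32 0.33 0.61] P0 [515.7   -1.19  59.56] P1 [516.05  -1.22  60.16] J [-0.000e+00 -5.305e+01  3.038e+01 -4.000e-02 -0.000e+00 -0.000e+00]
```

View pics/s4c.png

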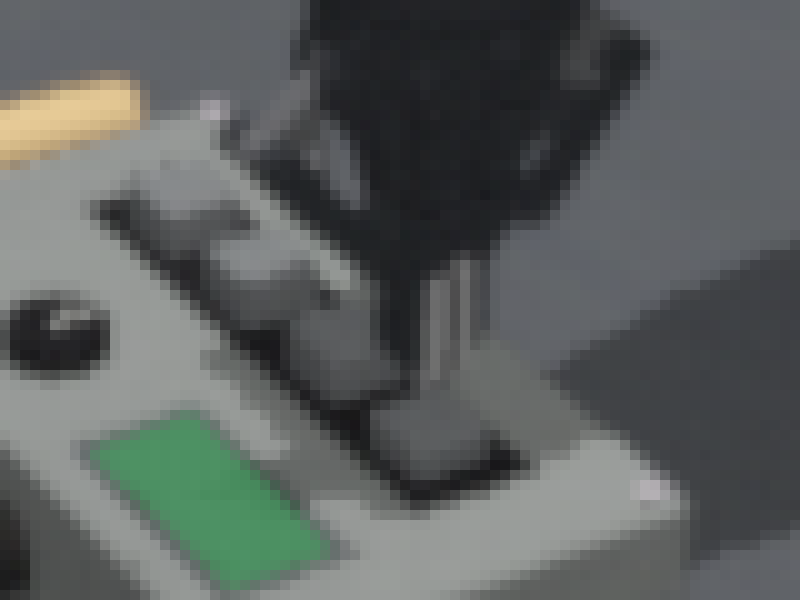

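The tip is now about 10–13 mm above key1, with its edge at (344,178). From here I'll probe in small steps.

Emit:
carry_out(
  plan=[
    [0,0,0.3,0,0,0,0],
    [0,0,0.6,0,0,0,0],
    [0,0,0.7,0,0,0,0],
    [0,0,0.8,0,0,0,0],
  ],
)

```text
time_s: 10.65
position: [515.9, -1.2, 51.9]
tcp_rot: [3.141, 0.0, 1.374]
ft_force: [-0.7, 0.3, 0.0]
width: -0.3
```

Run:
```python
from h import *
avg(5)
```

```text
t 10.85 F [-0.04  0.19  0.33] sd [0.6  0.35 0.23] P0 [515.93  -1.2   51.95] P1 [516.07  -1.24  52.24] J [ 0.000e+00 -5.338e+01  3.011e+01 -2.000e-02 -0.000e+00 -0.000e+00]
```

Emit:
carry_out(
  plan=[
    [0,0,0.1,0,0,0,0],
    [0,0,0.2,0,0,0,0],
  ],
)

```text
time_s: 11.07
position: [516.2, -1.2, 50.3]
tcp_rot: [3.141, 0.0, 1.374]
ft_force: [-1.0, -0.6, 0.1]
width: 0.1
```

Run:
```python
from h import *
avg(6)
```

```text
t 11.32 F [-0.08  0.    0.11] sd [0.46 0.39 0.42] P0 [516.22  -1.24  50.33] P1 [516.11  -1.22  50.3 ] J [  0.   -53.51  30.12   0.    -0.     0.  ]
```

Emit:
carry_out(
  plan=[
    [0,0,0.1,0,0,0,0],
    [0,0,0.2,0,0,0,0],
  ],
)

```text
time_s: 11.53
position: [516.2, -1.3, 48.3]
tcp_rot: [3.141, 0.0, 1.374]
ft_force: [-0.1, -0.5, -0.0]
width: 0.2
```

Run:
```python
from h import *
avg(6)
```

```text
t 11.78 F [-0.1   0.05 -0.02] sd [0.32 0.42 0.21] P0 [516.17  -1.26  48.3 ] P1 [516.12  -1.23  48.27] J [  0.   -53.57  30.02   0.    -0.     0.  ]
```

Emit:
carry_out(
  plan=[
    [0,0,0.1,0,0,0,0],
    [0,0,0.15,0,0,0,0],
  ],
)

```text
time_s: 12.0
position: [516.2, -1.3, 46.8]
tcp_rot: [3.141, 0.0, 1.374]
ft_force: [-0.3, -0.5, -0.4]
width: 0.4
```

Run:
```python
from h import *
avg(6)
p=r.get_image('scene');save(p,'s5.png')
a=cv2.imread('pics/s5.png')[140:200,300:380];cv2.imwrite('pics/s5c.png',cv2.resize(a,(800,600),interpolation=cv2.INTER_NEAREST))
```

```text
t 12.25 F [-0.04  0.07 -0.11] sd [0.61 0.3  0.15] P0 [516.17  -1.26  46.76] P1 [516.14  -1.25  46.81] J [ 0.000e+00 -5.355e+01  2.991e+01 -1.000e-02 -0.000e+00 -0.000e+00]
```

View pics/s5c.png

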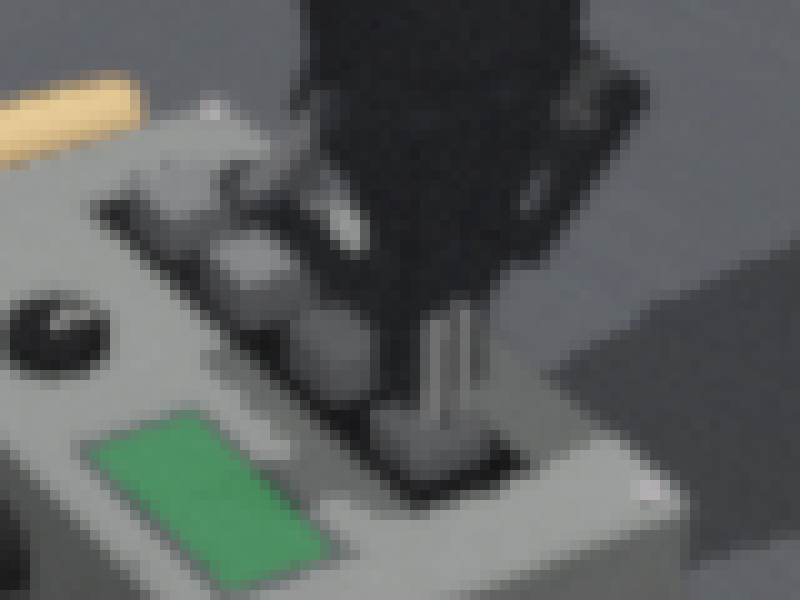

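Emit:
carry_out(
  plan=[
    [0,0,0.1,0,0,0,0],
    [0,0,0.15,0,0,0,0],
  ],
)

```text
time_s: 12.52
position: [516.2, -1.3, 45.3]
tcp_rot: [3.141, 0.0, 1.374]
ft_force: [-0.7, 0.2, 0.7]
width: -0.4
```

Run:
```python
from h import *
avg(6)
```

```text
t 12.77 F [-0.19  0.12  0.26] sd [0.44 0.52 0.48] P0 [516.16  -1.26  45.25] P1 [516.16  -1.26  45.34] J [ 0.000e+00 -5.359e+01  2.985e+01 -1.000e-02 -0.000e+00  0.000e+00]
```

Emit:
carry_out(
  plan=[
    [0,0,0.1,0,0,0,0],
    [0,0,0.15,0,0,0,0],
  ],
)

```text
time_s: 12.98
position: [516.3, -1.3, 43.9]
tcp_rot: [3.141, 0.0, 1.374]
ft_force: [-0.2, -1.2, 2.8]
width: -0.1
```

Run:
```python
from h import *
avg(6)
```

```text
t 13.23 F [-0.18 -0.49  3.11] sd [0.56 0.78 0.43] P0 [516.3   -1.26  43.94] P1 [516.27  -1.26  44.  ] J [-4.000e-02 -5.190e+01  2.888e+01 -1.700e-01 -0.000e+00  0.000e+00]
```

Contact: 3.1 N within at most 1.4 mm, so it is stiff. An up key would give at most 1.8 N there, so key1 feels latched, with its top at a TCP z of about 44.3. An up key should then meet the finger at a TCP z of about 49. Next I'll lift, move over to key2 and tap it.

```bash
python3 -c "
from h import *
for k in K[1:]: to(*k,47.5)"
```

```text
[-4.397 -0.037 -0.352] [ 0.001  0.    -0.   ]
[-8.804 -0.045 -0.352] [ 0.001  0.    -0.   ]
[-13.199  -0.045  -0.351] [ 0.001  0.    -0.   ]
```

Emit:
carry_out(
  plan=[
    [0,0,-0.6,0,0,0,0],
    [0,0,-1.4,0,0,0,0],
    [0,0,-1.4,0,0,0,0],
    [-1.5,0,-1.4,0,0,0,0],
    [-3,0,-1.4,0,0,0,0],
    [-4.4,0,-1.4,0,0,0,0],
    [-4.4,0,-1.4,0,0,0,0],
    [-4.4,0,-1.4,0,0,0,0],
    [-4.4,0,-1.0,0,0,0,0],
    [-4.4,0,-0.7,0,0,0,0],
    [-4.4,0,-0.5,0,0,0,0],
    [-4.4,0,-0.4,0,0,0,0],
    [-4.4,0,-0.35,0,0,0,0],
  ],
)

```text
time_s: 14.37
position: [507.6, -43.8, 47.2]
tcp_rot: [3.141, -0.0, 1.375]
ft_force: [-1.5, 0.5, 1.4]
width: -0.4
```

```bash
python3 -c "
from h import *
avg(7);st()"
```

```text
t 14.67 F [-0.34  1.25  1.74] sd [0.74 0.42 0.41] P0 [507.58 -43.84  47.24] P1 [507.76 -44.34  47.62] J [ -0.58 -51.63  29.58  -0.3   -0.33   0.  ]
{'time_s': 14.717, 'position': [507.748, -44.377, 47.611], 'tcp_rot': [3.14, 0.0, 1.374], 'ft_force': [0.377, 0.813, 1.916], 'torque': [0.28, 0.102, -0.082], 'width': -0.089}
```

Key2 gives 1.74 N at z 47.5, so it is springy and up, as predicted. On to key3, then key4.

Emit:
carry_out(
  plan=[
    [0,0,-0.5,0,0,0,0],
    [0,0,-1.0,0,0,0,0],
    [0,0,-1.0,0,0,0,0],
    [-1.5,0,-1.0,0,0,0,0],
    [-3,0,-1.0,0,0,0,0],
    [-4.4,0,-1.0,0,0,0,0],
    [-4.4,0,-1.0,0,0,0,0],
    [-4.4,0,-1.0,0,0,0,0],
    [-4.4,0,-0.6,0,0,0,0],
    [-4.4,0,-0.3,0,0,0,0],
    [-4.4,0,-0.1,0,0,0,0],
    [-4.4,0,0,0,0,0,0],
    [-4.4,0,0,0,0,0,0],
  ],
)

```text
time_s: 15.8
position: [499.1, -87.0, 47.4]
tcp_rot: [3.141, -0.0, 1.375]
ft_force: [-0.6, 1.6, 2.1]
width: 0.1
```

```bash
python3 -c "
from h import *
avg(7);st();to(*K[3],47.5)"
```

```text
t 16.1 F [-0.55  1.29  1.68] sd [0.46 0.38 0.4 ] P0 [499.06 -86.96  47.35] P1 [499.2  -87.43  47.73] J [ -0.55 -51.22  29.54  -0.31  -0.31  -0.  ]
{'time_s': 16.15, 'position': [499.209, -87.478, 47.721], 'tcp_rot': [3.14, -0.0, 1.374], 'ft_force': [0.195, 1.69, 1.628], 'torque': [0.271, 0.01, -0.035], 'width': -0.084}
[-4.409 -0.06   0.022] [ 0.001 -0.    -0.   ]
```

Emit:
carry_out(
  plan=[
    [0,0,-0.5,0,0,0,0],
    [0,0,-1.0,0,0,0,0],
    [0,0,-1.0,0,0,0,0],
    [-1.5,0,-1.0,0,0,0,0],
    [-3,0,-1.0,0,0,0,0],
    [-4.4,0,-1.0,0,0,0,0],
    [-4.4,0,-1.0,0,0,0,0],
    [-4.4,0,-1.0,0,0,0,0],
    [-4.4,0,-0.6,0,0,0,0],
    [-4.4,0,-0.3,0,0,0,0],
    [-4.4,0,-0.1,0,0,0,0],
    [-4.4,0,0,0,0,0,0],
    [-4.4,0,0,0,0,0,0],
  ],
)

```text
time_s: 17.23
position: [490.5, -130.0, 47.5]
tcp_rot: [3.141, -0.0, 1.375]
ft_force: [-0.0, 2.0, 2.4]
width: 0.1
```

```bash
python3 -c "
from h import *
avg(7);st();to(*K[0],47.5)"
```

```text
t 17.53 F [-0.29  1.29  1.89] sd [0.4  0.87 0.5 ] P0 [ 490.52 -130.05   47.46] P1 [ 490.67 -130.58   47.82] J [ -0.5  -51.36  29.62  -0.35  -0.27  -0.  ]
{'time_s': 17.583, 'position': [490.663, -130.613, 47.798], 'tcp_rot': [3.14, -0.0, 1.374], 'ft_force': [0.02, 2.001, 1.242], 'torque': [0.3, 0.065, 0.035], 'width': 0.121}
[13.185 -0.056  0.03 ] [ 0.002 -0.    -0.   ]
```

Keys 2, 3 and 4 are all springy (1.7, 1.7 and 1.9 N at the same depth), so key1 is the latched one. Back to key1.

Emit:
carry_out(
  plan=[
    [0,0,-0.6,0,0,0,0],
    [0,0,-1.3,0,0,0,0],
    [0,0,-1.3,0,0,0,0],
    [3,0,-1.3,0,0,0,0],
    [6,0,-1.3,0,0,0,0],
    [9,0,-1.3,0,0,0,0],
    [12,0,-1.3,0,0,0,0],
    [13.2,-0.05,-1.3,0,0,0,0],
    [13.2,-0.05,-1.3,0,0,0,0],
    [13.2,-0.05,-1.3,0,0,0,0],
    [13.2,-0.05,-0.8,0,0,0,0],
    [13.2,-0.05,-0.3,0,0,0,0],
    [13.2,-0.05,0.1,0,0,0,0],
    [13.2,-0.05,0.2,0,0,0,0],
    [13.2,-0.05,0.3,0,0,0,0],
    [13.2,-0.05,0.35,0,0,0,0],
    [13.2,-0.05,0.35,0,0,0,0],
  ],
)

```text
time_s: 19.0
position: [515.9, -1.4, 44.4]
tcp_rot: [3.14, 0.0, 1.374]
ft_force: [0.0, -0.8, 0.8]
width: 0.0
```

```bash
python3 -c "
from h import *
avg(7);st();to(*K[0],40)"
```

```text
t 19.3 F [-0.19 -0.38 -0.12] sd [0.74 0.58 0.5 ] P0 [515.94  -1.42  44.4 ] P1 [516.13  -0.97  44.4 ] J [ -0.06 -53.33  29.65  -0.     0.    -0.  ]
{'time_s': 19.35, 'position': [516.137, -0.963, 44.408], 'tcp_rot': [3.14, -0.0, 1.374], 'ft_force': [-0.171, 0.411, 0.003], 'torque': [-0.036, -0.081, -0.03], 'width': -0.191}
[-0.028 -0.019  0.441] [ 0.002 -0.     0.   ]
```

Emit:
carry_out(
  plan=[
    [0,0,0.1,0,0,0,0],
    [0,0,0.2,0,0,0,0],
    [0,0,0.3,0,0,0,0],
    [0,0,0.4,0,0,0,0],
  ],
)

```text
time_s: 19.68
position: [516.2, -0.9, 40.5]
tcp_rot: [3.139, -0.0, 1.374]
ft_force: [-1.7, 0.6, 5.2]
width: 0.2
```

```bash
python3 -c "
from h import *
avg(5);st()"
```

```text
t 19.88 F [-1.45  0.01  4.86] sd [0.22 0.57 0.52] P0 [516.17  -0.95  40.49] P1 [516.21  -1.    40.5 ] J [  0.1  -51.26  28.78  -0.53   0.12   0.  ]
{'time_s': 19.933, 'position': [516.145, -0.958, 40.472], 'tcp_rot': [3.14, -0.0, 1.374], 'ft_force': [-0.907, -0.307, 6.109], 'torque': [0.012, 0.287, -0.008], 'width': 0.109}
```

It reads about 4.9 N. I'll press the last millimetre or so to the stop.

Emit:
carry_out(
  plan=[
    [0,0,0.05,0,0,0,0],
    [0,0,0.1,0,0,0,0],
    [0,0,0.13,0,0,0,0],
    [0,0,0.13,0,0,0,0],
  ],
)

```text
time_s: 20.27
position: [516.2, -1.0, 39.2]
tcp_rot: [3.14, -0.0, 1.374]
ft_force: [-2.8, 0.4, 5.4]
width: 0.2
```

```bash
python3 -c "
from h import *
avg(5);st()"
```

```text
t 20.47 F [-2.17 -0.2   5.53] sd [0.33 0.42 0.22] P0 [516.19  -0.96  39.25] P1 [516.2   -0.97  39.3 ] J [  0.07 -50.93  28.69  -0.68   0.12   0.  ]
{'time_s': 20.517, 'position': [516.176, -0.975, 39.288], 'tcp_rot': [3.14, -0.0, 1.374], 'ft_force': [-1.598, 0.109, 5.795], 'torque': [-0.053, 0.326, 0.042], 'width': -0.204}
```

Emit:
carry_out(
  plan=[
    [0,0,0.04,0,0,0,0],
    [0,0,0.07,0,0,0,0],
    [0,0,0.07,0,0,0,0],
  ],
)

```text
time_s: 20.77
position: [516.2, -1.0, 39.1]
tcp_rot: [3.139, -0.0, 1.374]
ft_force: [-3.1, -0.2, 9.3]
width: -0.2
```

```bash
python3 -c "
from h import *
avg(5);st()"
```

```text
t 20.97 F [-3.13  0.04  9.51] sd [0.33 0.28 0.18] P0 [516.22  -1.    39.08] P1 [516.23  -0.97  39.09] J [ -0.   -48.85  28.15  -1.25   0.15   0.  ]
{'time_s': 21.017, 'position': [516.234, -0.999, 39.099], 'tcp_rot': [3.139, -0.0, 1.374], 'ft_force': [-3.538, -0.278, 9.478], 'torque': [0.046, 0.637, -0.008], 'width': 0.35}
```

It is solidly on the stop at 9.5 N. I'll rise slowly to z ≈ 47.5, where a released key1 should still press at about 1.8 N.

Emit:
carry_out(
  plan=[
    [0,0,-0.1,0,0,0,0],
    [0,0,-0.25,0,0,0,0],
    [0,0,-0.4,0,0,0,0],
    [0,0,-0.55,0,0,0,0],
    [0,0,-0.7,0,0,0,0],
    [0,0,-0.8,0,0,0,0],
    [0,0,-0.83,0,0,0,0],
    [0,0,-0.83,0,0,0,0],
  ],
)

```text
time_s: 21.68
position: [516.2, -1.0, 47.3]
tcp_rot: [3.139, -0.0, 1.374]
ft_force: [-1.1, -0.2, 2.8]
width: 0.0
```

```bash
python3 -c "
from h import *
avg(6);st()"
```

```text
t 21.93 F [-0.49  0.09  2.08] sd [0.33 0.52 0.52] P0 [516.21  -0.99  47.33] P1 [516.2   -0.98  47.28] J [  0.13 -52.55  29.69  -0.26   0.1    0.  ]
{'time_s': 21.983, 'position': [516.171, -0.967, 47.323], 'tcp_rot': [3.139, -0.0, 1.374], 'ft_force': [-0.967, -0.024, 1.999], 'torque': [-0.076, 0.154, 0.01], 'width': 0.074}
```

Key1 now presses back with 2.1 N at z 47.3, so it has been released. I'll retreat straight up and check.

Emit:
carry_out(
  plan=[
    [0,0,-0.5,0,0,0,0],
    [0,0,-1.5,0,0,0,0],
    [0,0,-4,0,0,0,0],
    [0,0,-7,0,0,0,0],
    [0,0,-10,0,0,0,0],
    [0,0,-13,0,0,0,0],
    [0,0,-13,0,0,0,0],
    [0,0,-13,0,0,0,0],
    [0,0,-13,0,0,0,0],
  ],
)

```text
time_s: 22.73
position: [515.6, -0.8, 177.3]
tcp_rot: [3.139, -0.0, 1.374]
ft_force: [0.5, -0.6, -0.4]
width: 0.1
```

Run:
```python
from h import *
avg(6)
for n in('scene','wrist'):
    p=r.get_image(n);save(p,n+'9.png')
a=cv2.imread('pics/scene9.png')[120:270,240:440];cv2.imwrite('pics/s9c.png',cv2.resize(a,(800,600),interpolation=cv2.INTER_CUBIC))
```

```text
t 22.98 F [ 0.07 -0.21  0.07] sd [0.49 0.27 0.27] P0 [515.62  -0.85 177.26] P1 [515.44  -0.86 176.46] J [ 3.000e-02 -5.161e+01  3.455e+01  2.000e-02  0.000e+00  0.000e+00]
```

View pics/s9c.png

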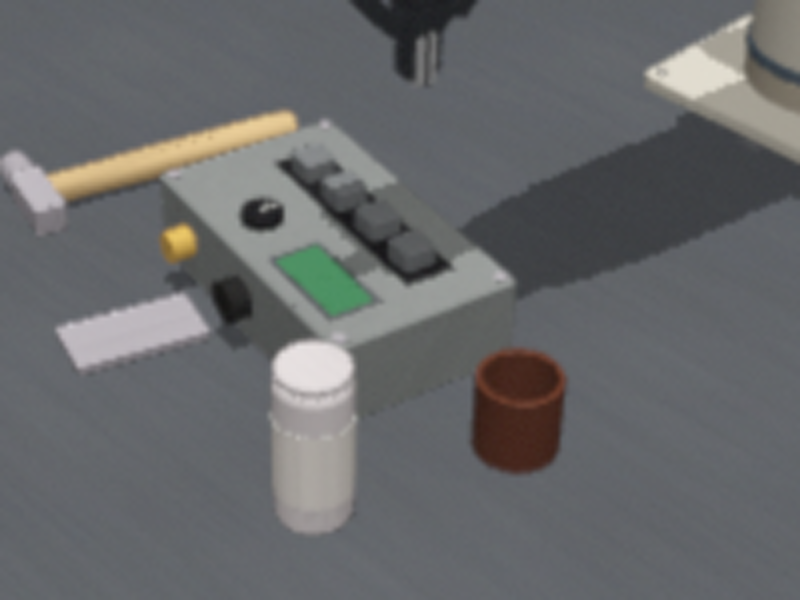

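In this picture all four keys stand level, and key1's top has risen to crop (411,247). The pipe, can, coupon and hammer are where they were, and the gripper is clear at (420,80). I'll hand in.

```bash
python3 -c "
from h import *
print(r.hand_in())"
```

```text
the job is handed in; nothing more can be done
None
```

I tapped the four keys from left to right, found key1 latched, pressed it to its stop so it released, and handed in at about 23 s. No verdict was reported, so success rests on my own checks.

- **Tapping:** key1 was solid, at 3.1 N and about 5 mm lower than the others. Keys 2, 3 and 4 were springy, at 1.7, 1.7 and 1.9 N.
- **Release:** key1 went down to its stop, reaching 9.5 N. It then followed the finger up and still pressed back with 2.1 N at the up-key height.
- **Last checks:** the final force was about 0 N with the arm clear. The last scene picture shows the four keys level by eye and the loose things where they were. I did not measure the key heights to the millimetre.

Three things disagreed along the way:

- **Fingertip position:** the shut fingertips ended about 37 mm short of the nominal TCP. My first descent therefore stopped in the air. Two cameras showed the gap, and touching the keys confirmed it.
- **Wrist angle:** the first yaw I chose ran into the joint 6 limit, so I turned the tool a quarter turn.
- **Key detection:** the network missed key1 in the top view, so I located it from the image instead.

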